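# Squeeze the bead tongs to the marked gap and hold them over the bead bowl

### The arm

A 6-joint arm with a two-finger parallel gripper is mounted at the origin on the work surface. World frame = base frame: x ahead of the robot, y to its left, z up, the work surface at z = 0. Lengths are in mm, angles in rad, forces in N, time in s.
With the tool pointing down it reaches from about 275 to 750 mm from the base axis. Payload 10.2 kg.
Tool frame: the origin (TCP) lies midway between the tips of the shut fingers; the grasp point (between the pads) lies 19 mm behind it; z points along the fingers, y is the direction in which the jaws open and shut (so a half turn about z gives the same grasp; the last joint's range is limited). The gripper opens to 85 mm and grips with 20 to 120 N. Pads are 22 mm wide; open, the fingers measure 114 mm over their backs; the gripper's body (76 mm by 85 mm) begins 54 mm behind the grasp point. The pads swing forward as they close: fully open they stand 13 mm farther back than shut.
Start: joints at [0.975, 0.313, 1.498, -0, 1.331, -0.223], TCP at [191.231, 488.94, 231.294] pointing down, gripper open.
Joint ranges: [-2.94, 2.94], [-0.97, 2.17], [0.19, 2.56], [-1.23, 4.37], [0.02, 3.11], [-2.88, 2.88]. Speed limits (rad/s): [2.39, 2.39, 3.01, 3.14, 3.14, 3.14].

### API

Orientations are given as [roll, pitch, yaw] about the fixed x, y, z axes, in that order (R = Rz(yaw) Ry(pitch) Rx(roll)).
In Python, from workcell import sensors, eyes, manip gives the robot as it stands.
- The arm moves only by the tool jog_arm, never from a script. Its argument "targets" is a list of rows, each a list of 6 numbers: the shift along the tool's x, y, z in cm, then the turn, a rotation vector about the tool's x, y, z in rad. In form: [[tx, ty, tz, rx, ry, rz], ...]. A call has 1 to 12 rows; each row shifts and turns the pose as measured when the row begins, along the tool's axes as they then stand; what a row does not reach is not made up. A row lasts 1/10 s, in which the tool goes at most 50 mm and 8.59 degrees, less where a joint would pass 70% of its speed; a pose out of reach is approached as far as the arm can. A call is refused whole if a number of a shift passes 5 or a number of a turn 0.15, either way. A call with a gripper value outside its range is refused whole. "jaw" is the finger opening in cm, from 0 to 8.54, set as the call begins (left out, the last holds). The fingers move at their own pace and stop on an object; "squeeze" is the grip in N (left out, the last holds). Time passes only in rows, so rows that do not move let the fingers close. It gives the time, the measured TCP pose, the force and the opening at its end, in the units of the state.
- sensors.sense(): the state, without advancing time (a new reading comes with each control period).
- eyes.read_camera(name): name is "side" or "top" or "wrist"; returns the picture (420x560x3 uint8, blue, green, red); there is no depth.
- eyes.camera_params(name): a dict with "fx", "fy", "cx", "cy" (pixels), "rvec" (rotation vector, rad) and "tvec" (3), from world to camera coordinates, as OpenCV has them; the wrist camera has in their place "T_tool_cam" (4x4, takes a point from camera to tool coordinates, whose origin is the TCP and whose axes are the flange's). Camera axes: x right, y down, z forward; pixel columns grow to the right and rows downward; lengths in mm; the calibration is good to about 2 mm. A picture is of the moment at which its call begins: read the wrist's pose just before it. camera_params takes no time and is no camera call.
- manip.sign_off(): hands the job in, once; it reports no verdict.
The state is a dict: "t": time; "joints": joint angles; "joint_velocities": joint speeds; "joint_torque": joint torques, N m; "eef_pos": TCP position; "tcp_rot": TCP orientation; "wrist_force": force on the tool from outside, world axes, zero at the start; "moment": the same for the moment, N m; "grip_width": finger opening in mm.
Only numpy, scipy, OpenCV 4.12 (cv2) and the standard library are available. Lean on these libraries where they do the work, as an engineer would, in place of code of your own. Each camera call takes 0.05 s, during which the arm holds its last target.

### The job

Take the sprung steel tongs off their wooden rest and get them ready for picking beads: squeeze them until the sprung arm lies squarely under the dark clip on the little cross bar, which marks the tip gap wanted, and hold them level with both tips over the mouth of the bead bowl, a little above its rim without touching it. Finish while holding them there at that squeeze, steady: do not put them down or let go, and leave the bowl, spool, glue bottle, screwdriver and pot where they stand.

Things in the scene. Friction and masses are not known exactly. Their poses are not given: they have to be found in the camera images.
- tongs: Sprung steel tongs (big tweezers), 125 g, 185 mm from hinge to tips, lying flat on the rest. Origin: underside, midway between the arms' roots at the spine; x to the tips, y left, z up. Underside starts 45 mm above the bench. Arms 14 mm tall, 5 mm thick. The right arm (-y) is rigid with the spine; the left turns on a sprung hinge at x 0, y 11 mm.
- tongs_grip (a point): Where to squeeze from above, a finger outside each arm: midway between the outer faces of the open tongs' two flat black ribbed pads, x 75, y 6.5, z 8 mm on the tongs. Axes as the tongs; fixed to the right arm. Pads 34 mm long, 16 mm tall; 53 mm over both when open. Starts about 53 mm above the bench, free below down to the rest's base board. The tips lie 108 mm ahead.
- tongs_arm (a joint): Sprung left arm, rad: 0 open (tips about 56 mm apart, 53 mm over the middles of the pads), growing as squeezed; 0.18 = tips 23 mm apart, pads parallel, 40 mm over them; stop at 0.26. About 2 N at the pads to start, 8 N at 0.22 rad; springs open when let go. The arm is under the clip when this equals clip / 0.140 m.
- clip (a joint): Position of the dark clip on the cross bar, m: 0 = over the fully open arm, growing towards the right arm (-y of the tongs). Already set between about 0.012 and 0.028; stays put. It is a mark, not a stop.
- edge_mark (a point): Middle of the left arm's top edge where it passes under the cross bar, an aluminium strip 10 mm wide fixed to the right arm 140 mm ahead of the hinge (65 mm ahead of tongs_grip), its top 21 mm above the tongs' underside. Moves with the left arm.
- clip_mark (a point): Middle of the clip (dark steel rider on the cross bar, 5 mm wide across the tongs, as wide as the arm is thick, with a nose towards the tips). Axes as the tongs. The gap is right when edge_mark has the same y (along the bar) as this.
- tip_left (a point): Tip of the sprung left arm, half-way up the arm (7 mm above the underside).
- tip_right (a point): Tip of the rigid right arm, 183 mm ahead of the hinge, 13.5 mm right of the tongs' middle line, half-way up (7 mm above the underside).
- rest: Wooden rest fixed to the bench; axes as the tongs' at the start, origin on the bench below the tongs' origin (within 5 mm). A block under the spine (x -17 to 9 mm, 44 mm wide) and a cross piece (x 108 to 120 mm, y -37 to 53 mm), both 45 mm high; between them only a base board 44 mm wide, 8 mm high. Nothing holds the tongs down: lift straight up.
- bowl: White bowl of wooden beads, loose, 0.4 kg, 130 mm across the rim, 48 mm high; origin at the centre of its underside. The beads lie below the rim.
- bowl_rim (a point): Centre of the bowl's mouth, level with the rim, 48 mm above the bench.
- spool: Leave alone: a small wooden spool of copper wire, 44 mm across, 34 mm high. Origin at its underside.
- glue: Leave alone: a white glue bottle, 52 mm across, 115 mm high. Origin at its underside.
- screwdriver: Leave alone: a screwdriver lying on the bench. Origin at its underside.
- pot: Leave alone: a small terracotta pot, 76 mm across, 65 mm high. Origin at its underside.
There are look-alikes about, which are no part of the job. There is more than one size of the tongs; the job needs the larger. What is shaped like the bowl but red is not meant.

How it is judged (in metres and radians):
At the end, for the whole second after the job is handed in: Fingers hold the still tongs (over 1 N), clear of rest and bowl, level within 0.35 rad; the sprung arm's middle is within 3 mm of the clip's middle along the bar; both tips within 62 mm of the bowl's centre line and 4 to 90 mm above its rim; bowl upright (y of edge_mark in the frame of clip_mark between -0.003 and 0.003 m and velocity of joint tongs_arm between -0.05 and 0.05 rad/s and horizontal distance between each of tip_left, tip_right and bowl_rim below 0.062 m and z of tip_left in the frame of bowl_rim between 0.004 and 0.09 m and z of tip_right in the frame of bowl_rim between 0.004 and 0.09 m and angle between tongs's own z axis and vertical below 0.35 rad and linear speed of tongs below 0.03 m/s and contact force between the fingers and tongs above 1 N and contact force between tongs and bowl below 0.1 N and contact force between tongs and rest below 0.1 N and angle between bowl's own z axis and vertical below 0.1 rad); the arm keeps its last pose, push and grip.
It fails at once if the bowl is pushed more than 20 mm from its place (distance of bowl from where it was at the start of the episode above 0.02 m).
It fails at once if the spool is pushed more than 20 mm from its place (distance of spool from where it was at the start of the episode above 0.02 m).
It fails at once if the glue is pushed more than 20 mm from its place (distance of glue from where it was at the start of the episode above 0.02 m).
It fails at once if the screwdriver is pushed more than 20 mm from its place (distance of screwdriver from where it was at the start of the episode above 0.02 m).
It fails at once if the pot is pushed more than 20 mm from its place (distance of pot from where it was at the start of the episode above 0.02 m).
It also fails if it takes over 38 s, if anything falls off the work surface, if the arm or the gripper's body presses on something with over 40 N, if the wrist force passes 120 N, or if a joint passes its speed limit or range.

## Working session

There is one attempt and no reset: what is moved stays moved. The work goes in short steps, Python scripts to look and compute and a tool call to move; the robot and the scene stay as the last step left them, time stands still between calls to the robot, and variables do not carry over. Pictures are saved under pics/ and viewed, and the job is handed in when it is done.

Besides the shell and the picture viewer there is one more tool, called after "Request:" in YAML: its name, and indented under it one key for each argument. jog_arm: Moves the arm, as the interface text tells. Its arguments: {"type":"object","properties":{"targets":{"type":"array","items":{"type":"array","items":{"type":"number"}}},"jaw":{"type":"number"},"squeeze":{"type":"number"}},"required":["targets"]}

```bash
mkdir -p pics; ls
python3 - <<'E'
from workcell import sensors, eyes, manip
import cv2
print(sensors.sense())
for n in ("side","top","wrist"):
    cv2.imwrite(f"pics/{n}0.png",eyes.read_camera(n)); print(n,eyes.camera_params(n))
E
```

```text
pics
{'t': 0.0, 'joints': array([ 9.74587066e-01,  3.13492707e-01,  1.49844510e+00, -5.31266479e-07,
        1.33098309e+00, -2.23400677e-01]), 'joint_velocities': array([ 0.00064364,  0.0004349 , -0.00103774, -0.00076605, -0.00245493,
       -0.00186498]), 'joint_torque': array([-5.42326707e-04, -4.12247837e+01, -2.59748071e+01, -1.81944720e-04,
        3.99039403e-03,  2.33872680e-05]), 'eef_pos': array([191.08725618, 488.71606775, 230.71020057]), 'tcp_rot': array([-3.14029731e+00, -2.93764825e-04,  2.76878401e+00]), 'wrist_force': array([-0.57152498, -1.01553827, -1.13265099]), 'moment': array([-0.00629482,  0.05021895, -0.00343802]), 'grip_width': 85.58613895009347}
side {'fx': 389.3556246442318, 'fy': 389.3556246442318, 'cx': 271.41245068953435, 'cy': 211.97813148529028, 'rvec': array([ 0.09058043, -2.92845245,  1.09781088]), 'tvec': array([ 533.03620586,   60.63083467, 1012.19241066])}
top {'fx': 422.55718367103924, 'fy': 422.55718367103924, 'cx': 278.19240660185153, 'cy': 209.47435974095862, 'rvec': array([ 2.15301041, -2.06996074,  0.20656647]), 'tvec': array([ -19.94672388,  539.73715814, 1151.58744574])}
wrist {'fx': 338.8402217818224, 'fy': 338.8402217818224, 'cx': 283.49040330825324, 'cy': 205.68196077905674, 'T_tool_cam': array([[ 4.82921815e-04, -9.64317524e-01, -2.64747957e-01,
         6.63312203e+01],
       [ 9.99999132e-01,  7.90310787e-04, -1.05454693e-03,
         5.23633044e-02],
       [ 1.22615125e-03, -2.64747218e-01,  9.64317068e-01,
        -1.42151032e+02],
       [ 0.00000000e+00,  0.00000000e+00,  0.00000000e+00,
         1.00000000e+00]])}
```

View pics/top0.png

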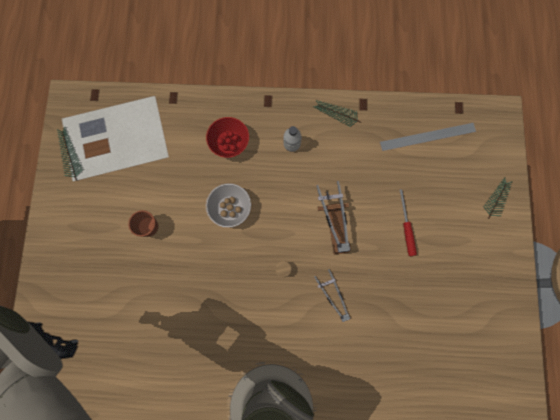

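View pics/side0.png

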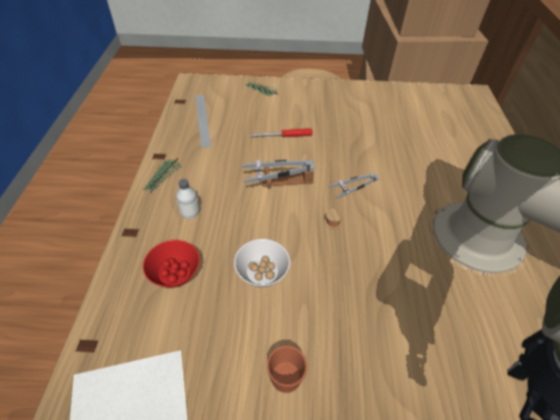

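View pics/wrist0.png

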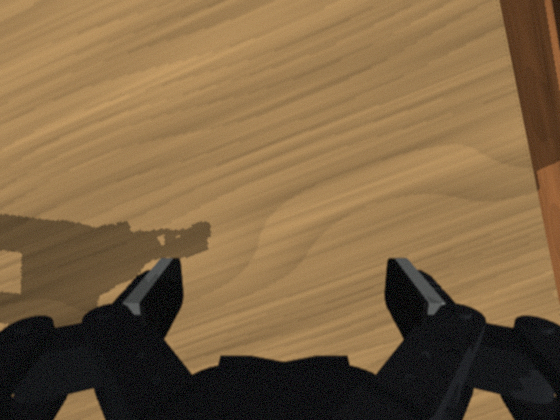

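The large tongs lie on the rest at top (336,220) and the small look-alike on the bench at top (333,297). The white bowl is at (229,206) and the red one at (228,138). Next I take close crops and coarse positions.

```bash
cat > h.py <<'E'
import numpy as np, cv2
from workcell import sensors, eyes, manip
from scipy.spatial.transform import Rotation as Ro
def cam(name, st=None):
    p=eyes.camera_params(name)
    K=np.array([[p['fx'],0,p['cx']],[0,p['fy'],p['cy']],[0,0,1]])
    if name=='wrist':
        T=np.eye(4); T[:3,:3]=Ro.from_euler('xyz',st['tcp_rot']).as_matrix(); T[:3,3]=st['eef_pos']
        W=T@np.array(p['T_tool_cam']); return K,W[:3,:3],W[:3,3]
    R=cv2.Rodrigues(p['rvec'])[0]; return K,R.T,-R.T@p['tvec']
def ray(c,uv):
    K,R,o=c; d=R@np.linalg.inv(K)@np.array([uv[0],uv[1],1.]); return o,d/np.linalg.norm(d)
def plane(c,uv,z):
    o,d=ray(c,uv); return o+d*(z-o[2])/d[2]
def tri(rs):
    A=sum(np.eye(3)-np.outer(d,d) for o,d in rs); b=sum((np.eye(3)-np.outer(d,d))@o for o,d in rs)
    x=np.linalg.solve(A,b); return x,[np.linalg.norm(np.cross(x-o,d)) for o,d in rs]
def proj(c,X):
    K,R,o=c; q=K@(R.T@(np.array(X)-o)); return q[:2]/q[2]
E
python3 - <<'E'
from h import *
t=cv2.imread('pics/top0.png'); s=cv2.imread('pics/side0.png')
a=cv2.resize(t[170:330,290:370],None,fx=3.7,fy=3.7,interpolation=cv2.INTER_CUBIC)
b=cv2.resize(s[145:210,235:385],None,fx=3.3,fy=3.3,interpolation=cv2.INTER_CUBIC)
o=np.zeros((600,800,3),np.uint8); o[:a.shape[0],:a.shape[1]]=a; o[:b.shape[0],300:300+b.shape[1]]=b
cv2.imwrite('pics/crop0.png',o)
ct,cs=cam('top'),cam('side')
for n,u,v in [('spine',(342,250),(310,166)),('bowl',(229,206),(262,264)),('cross',(331,197),(262,168)),('glue',(293,130),(184,184)),('pot',(143,217),(287,355)),('spool',(284,268),(333,213))]:
    print(n,tri([ray(ct,u),ray(cs,v)]))
E
```

```text
spine (array([ 433.53839874, -182.90027962,   48.85780683]), [np.float64(1.5082494921981515), np.float64(1.508249492198083)])
bowl (array([548.54308867, 145.34301618,  32.49361169]), [np.float64(0.8429752490022516), np.float64(0.8429752490023421)])
cross (array([ 573.99532613, -146.2380202 ,   68.77160105]), [np.float64(5.080481581953073), np.float64(5.080481581953321)])
glue (array([758.85918074, -32.06228693, 106.28578665]), [np.float64(2.3070430889059765), np.float64(2.3070430889061795)])
pot (array([490.57062597, 375.25951282,  88.83275187]), [np.float64(6.926347382027111), np.float64(6.926347382027037)])
spool (array([375.75550082, -21.40683298,  35.53815295]), [np.float64(0.5353002381135861), np.float64(0.5353002381137044)])
```

View pics/crop0.png

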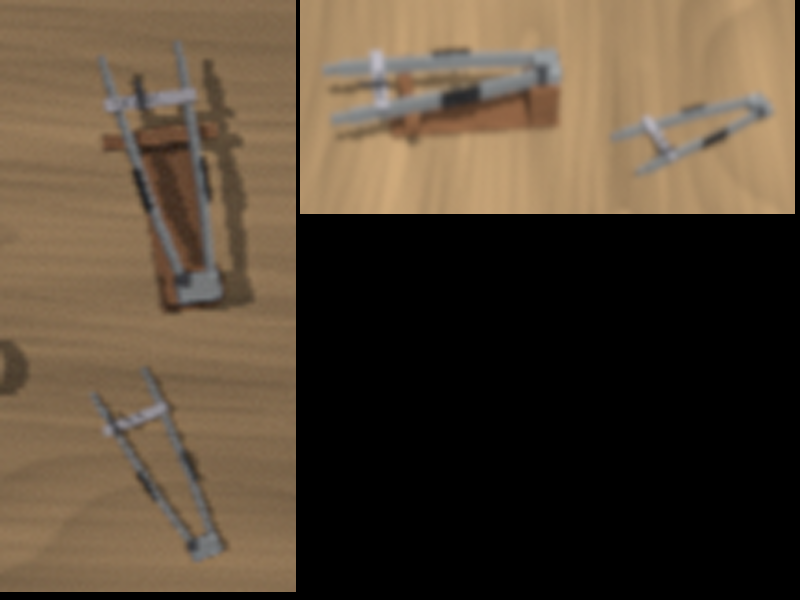

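Run:
```python
from h import *
ct=cam('top'); f=lambda x,y:(290+(x+.5)/3.7-.5,170+(y+.5)/3.7-.5)
P={k:plane(ct,f(*v),52 if k[0]!='b' else 58) for k,v in dict(tipL=(102,60),tipR=(179,43),padL=(143,190),padR=(207,180)).items()}
for k in P: print(k,P[k].round(0))
a=(P['tipR']-P['padR']);print('yaw R',np.arctan2(a[1],a[0]),(P['padL']+P['padR'])/2)
```

```text
tipL [ 615. -109.   52.]
tipR [ 631. -169.   52.]
padL [ 513. -142.   52.]
padR [ 523. -191.   52.]
yaw R 0.2070127967628685 [ 517.68542004 -166.91394204   52.        ]
```

Request:
jog_arm:
  targets:
    - [0,0,0,0,0,0.15]
    - [0,0,0,0,0,0.15]
    - [0,0,0,0,0,0.15]
    - [0,0,0,0,0,0.15]
    - [0,0,0,0,0,0.15]
    - [0,0,0,0,0,0.15]
    - [0,0,0,0,0,0.15]
    - [0,0,0,0,0,0.15]
    - [0,0,0,0,0,0.15]
    - [0,0,0,0,0,0.15]
    - [0,0,0,0,0,0.15]
    - [0,0,0,0,0,0.15]
  jaw: 8.54

```text
t: 1.35
eef_pos: [190.2, 487.5, 227.7]
tcp_rot: [3.142, 0.008, 0.963]
wrist_force: [0.0, -0.4, -0.0]
grip_width: 85.5
```

Request:
jog_arm:
  targets:
    - [0,0,0,0,0,0.15]
    - [0,0,0,0,0,0.15]
    - [0,0,0,0,0,0.15]
    - [0,0,0,0,0,0.15]
    - [0,0,0,0,0,0.15]
    - [1.2,4.5,0,0,0,0]
    - [1.2,4.5,0,0,0,0]
    - [1.2,4.5,0,0,0,0]
    - [1.2,4.5,0,0,0,0]
    - [1.2,4.5,0,0,0,0]
    - [1.2,4.5,0,0,0,0]
    - [1.2,4.5,0,0,0,0]

```text
t: 2.55
eef_pos: [338.7, 189.2, 226.4]
tcp_rot: [3.134, 0.009, 0.216]
wrist_force: [2.1, 0.0, -0.2]
grip_width: 85.5
```

Request:
jog_arm:
  targets:
    - [1.2,4.5,0,0,0,0]
    - [1.2,4.5,0,0,0,0]
    - [1.2,4.5,0,0,0,0]
    - [1.2,4.5,0,0,0,0]
    - [1.2,4.5,0,0,0,0]
    - [1.2,4.5,0,0,0,0]
    - [1.2,4.5,0,0,0,0]
    - [0,0,0,0,0,0]

```text
t: 3.35
eef_pos: [492.0, -118.9, 227.4]
tcp_rot: [3.134, 0.008, 0.209]
wrist_force: [-0.4, 0.6, -0.3]
grip_width: 85.3
```

Run:
```python
from h import *
import pickle
st=sensors.sense(); cv2.imwrite('pics/w1.png',eyes.read_camera('wrist')); pickle.dump(st,open('w1.pkl','wb'))
```

Request:
jog_arm:
  targets:
    - [1.6,4.8,0,0,0,0]
    - [0,0.4,0,0,0,0]
    - [0,0,0,0,0,0]

```text
t: 3.7
eef_pos: [515.8, -160.4, 226.6]
tcp_rot: [3.138, 0.011, 0.212]
wrist_force: [-1.5, -0.2, 0.5]
grip_width: 85.2
```

Run:
```python
from h import *
import pickle
st=sensors.sense(); cv2.imwrite('pics/w2.png',eyes.read_camera('wrist')); pickle.dump(st,open('w2.pkl','wb'));print(st)
```

```text
{'t': 3.7, 'joints': array([-0.51349774,  0.35451474,  1.45282265, -0.01053593,  1.34052434,
        0.84739895]), 'joint_velocities': array([-0.00929619,  0.02072258, -0.01667213, -0.00632045, -0.00772282,
       -0.00259683]), 'joint_torque': array([-1.14544205e+00, -4.21994412e+01, -2.64638776e+01, -7.08660716e-02,
       -1.63061140e-03, -7.89887295e-02]), 'eef_pos': array([ 515.79370667, -160.37363127,  226.56072259]), 'tcp_rot': array([3.13807298, 0.01148828, 0.21231634]), 'wrist_force': array([-1.46472291, -0.18219058,  0.4804947 ]), 'moment': array([-0.02176176,  0.04647078, -0.00147328]), 'grip_width': 85.1941187501457}
```

View pics/w1.png

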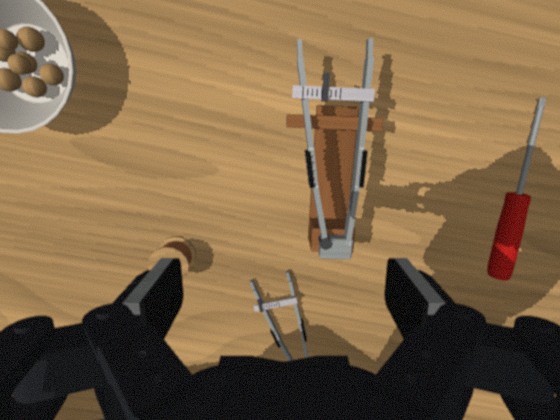

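View pics/w2.png

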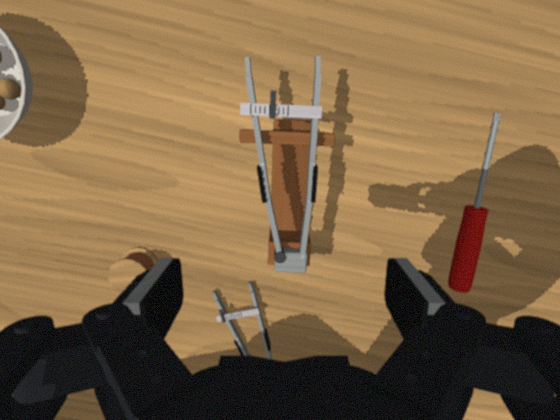

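Run:
```python
import cv2,numpy as np
a=cv2.imread('pics/w2.png')[45:280,225:345]; b=cv2.imread('pics/w1.png')[30:265,280:400]
r=lambda i:cv2.resize(i,None,fx=2.55,fy=2.55,interpolation=cv2.INTER_CUBIC)
o=np.hstack([r(b),np.zeros((599,20,3),np.uint8),r(a)]);print(o.shape)
cv2.imwrite('pics/c2.png',o)
```

```text
(599, 632, 3)
```

View pics/c2.png

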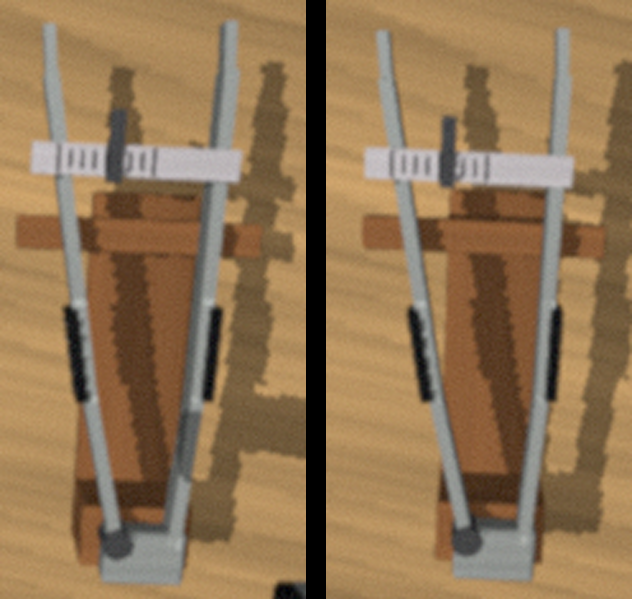

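Run:
```python
from h import *
import pickle
c1=cam('wrist',pickle.load(open('w1.pkl','rb')));c2=cam('wrist',pickle.load(open('w2.pkl','rb')))
f1=lambda p:(280+(p[0]+.5)/2.55-.5,30+(p[1]+.5)/2.55-.5)
f2=lambda p:(225+(p[0]-326+.5)/2.55-.5,45+(p[1]+.5)/2.55-.5)
D=dict(hinge=((117,543),(467,541),62),tipL=((50,25),(384,31),59),tipR=((231,21),(563,29),59),barR=((240,166),(574,172),66),barL=((32,157),(365,163),66),clip=((117,160),(449,166),68),padL=((76,354),(420,354),61),padR=((213,354),(555,354),61),spineB=((142,580),(493,578),59))
G={}
for k,(a,b,z) in D.items():
    x,e=tri([ray(c1,f1(a)),ray(c2,f2(b))]); p1=plane(c1,f1(a),z);p2=plane(c2,f2(b),z);G[k]=(p1+p2)/2
    print(k,x.round(1),np.round(e[0],1),p1.round(1),p2.round(1))
b=G['barL']-G['barR']; print('yaw bar',np.arctan2(-b[0],b[1]))
# fit tongs pose 2D: hinge (0,11), tipR (183,-13.5), tipL(183*.. open 56 apart -> y 42.5)
M=dict(hinge=(0,11),tipR=(184,-13.5),tipL=(182,42.5),barL=None)
ks=['hinge','tipR','tipL']; A=np.array([M[k] for k in ks]);B=np.array([G[k][:2] for k in ks])
a0,b0=A.mean(0),B.mean(0);u,_,vt=np.linalg.svd((A-a0).T@(B-b0));R=(u@vt).T
print('yaw',np.arctan2(R[1,0],R[0,0]),'resid',((A-a0)@R.T+b0-B).round(1).tolist())
g=R@(np.array([75,6.5])-a0)+b0;print('grip',g)
inv=lambda k:(R.T@(G[k][:2]-b0)+a0).round(1)
for k in G: print(k,inv(k))
print('padmid',(G['padL']+G['padR'])/2)
st=sensors.sense();RT=Ro.from_euler('xyz',st['tcp_rot']).as_matrix()
print('tool delta',RT.T@(np.array([*g,53+0])-st['eef_pos']), 'z at grasp pt')
```

```text
hinge [ 444.7 -173.4   58.9] 0.3 [ 446.1 -172.5   62. ] [ 445.8 -173.2   62. ]
tipL [ 618.5 -107.8   52.7] 0.1 [ 617.3 -107.8   59. ] [ 617.9 -108.5   59. ]
tipR [ 631.7 -166.4   54.9] 0.1 [ 630.9 -165.5   59. ] [ 631.  -166.2   59. ]
barR [ 587.6 -180.3   62. ] 0.1 [ 587.3 -179.3   66. ] [ 587.4 -179.9   66. ]
barL [ 575.5 -110.7   66.6] 0.1 [ 575.6 -110.6   66. ] [ 575.4 -110.6   66. ]
clip [ 580.5 -138.4   67.4] 0.0 [ 580.5 -138.3   68. ] [ 580.5 -138.4   68. ]
padL [ 512.9 -141.2   56.4] 0.0 [ 513.6 -140.7   61. ] [ 513.9 -141.3   61. ]
padR [ 523.6 -189.6   58.4] 0.2 [ 523.8 -189.    61. ] [ 524.2 -189.2   61. ]
spineB [ 431.9 -186.5   59.9] 0.4 [ 432.  -186.5   59. ] [ 431.1 -186.8   59. ]
yaw bar 0.1702009501698398
yaw 0.1803383454236867 resid [[-0.7, -0.3], [-0.3, 1.6], [1.0, -1.4]]
grip [ 519.80591756 -164.10614735]
hinge [ 0.8 11.1]
tipL [181.2  44. ]
tipR [184.  -15.1]
barR [138.7 -20.9]
barL [139.4  49.1]
clip [139.3  20.9]
padL [73.2 30.3]
padR [ 74.6 -18.8]
spineB [-15.9   0.1]
padmid [ 518.87007774 -165.03418583   61.        ]
tool delta [  5.11590391   3.98490117 173.57497967] z at grasp pt
```

Request:
jog_arm:
  targets:
    - [0.33,0.8,0,0.004,0.011,0.03]
    - [0,0,4.5,0,0,0]
    - [0,0,4.5,0,0,0]
    - [0,0,2,0,0,0]
    - [0,0,0,0,0,0]

```text
t: 4.25
eef_pos: [522.0, -164.7, 116.1]
tcp_rot: [3.139, -0.007, 0.18]
wrist_force: [-0.1, 0.4, 0.2]
grip_width: 85.5
```

Run:
```python
from h import *
st=sensors.sense(); im=eyes.read_camera('wrist')
c=cam('wrist',st);print(st['eef_pos'],st['tcp_rot'])
RT=Ro.from_euler('xyz',st['tcp_rot']).as_matrix()
y=.18;g=np.array([519.8,-164.1])+3.5*np.array([np.sin(y),-np.cos(y)])
print('delta tool mm',RT.T@(np.array([*g,30])-st['eef_pos']),'rot',(Ro.from_matrix(RT).inv()*Ro.from_euler('xyz',[np.pi,0,y])).as_rotvec())
cv2.imwrite('pics/w3.png',im)
```

```text
[ 522.0068593  -164.67125068  116.12912789] [ 3.13884858 -0.00696679  0.17962748]
delta tool mm [-2.66797475  2.30734703 86.11928637] rot [ 0.00274536 -0.00696627 -0.00038208]
```

View pics/w3.png

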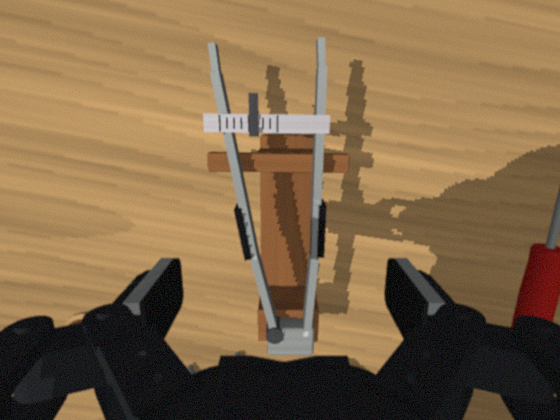

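Request:
jog_arm:
  targets:
    - [-0.25,0.2,3,0.003,-0.007,0]
    - [0,0,3,0,0,0]
    - [0,0,2.5,0,0,0]
    - [0,0,0,0,0,0]

```text
t: 4.7
eef_pos: [525.5, -168.9, 38.2]
tcp_rot: [3.132, -0.013, 0.179]
wrist_force: [0.2, -0.2, 1.6]
grip_width: 85.3
```

Run:
```python
from h import *
st=sensors.sense(); im=eyes.read_camera('wrist')
RT=Ro.from_euler('xyz',st['tcp_rot']).as_matrix();print(st['eef_pos'],st['tcp_rot'],st['wrist_force'])
y=.18;g=np.array([519.8,-164.1])+3.5*np.array([np.sin(y),-np.cos(y)])
print('delta tool mm',RT.T@(np.array([*g,30])-st['eef_pos']))
cv2.imwrite('pics/w4.png',im);cv2.imwrite('pics/s4.png',cv2.resize(eyes.read_camera('side')[100:240,200:400],None,fx=4,fy=4))
```

```text
[ 525.46706968 -168.91209231   38.24270674] [ 3.13198832 -0.0126649   0.17909076] [ 0.20242425 -0.18413508  1.58705694]
delta tool mm [-4.82005881 -2.32311359  8.1603838 ]
```

View pics/w4.png

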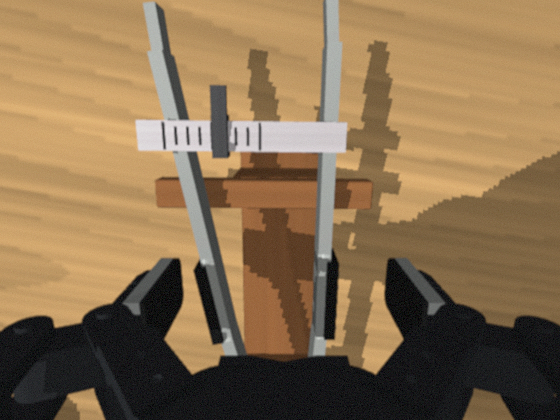

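View pics/s4.png

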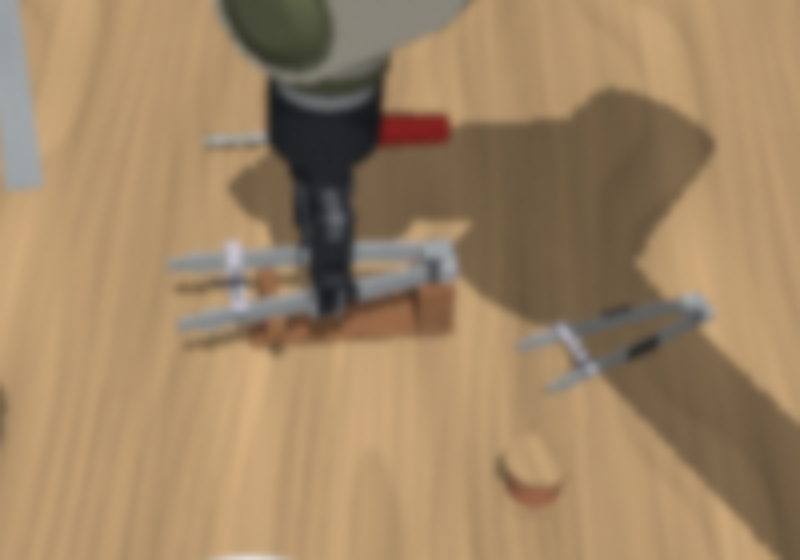

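Request:
jog_arm:
  targets:
    - [-0.4,-0.3,0.4,0.01,-0.013,0]
    - [-0.1,0,0.4,0,0,0]
    - [0,0,0,0,0,0]

```text
t: 5.1
eef_pos: [523.3, -168.6, 37.1]
tcp_rot: [3.135, -0.008, 0.179]
wrist_force: [-0.0, 0.2, -0.5]
grip_width: 85.4
```

Request:
jog_arm:
  targets:
    - [0,0,0,0,0,0]
    - [0,0,0,0,0,0]
    - [0,0,0,0,0,0]
    - [0,0,0,0,0,0]
    - [0,0,0,0,0,0]
    - [0,0,0,0,0,0]
    - [0,0,0,0,0,0]
  jaw: 4.8
  squeeze: 25

```text
t: 5.8
eef_pos: [524.3, -169.2, 38.8]
tcp_rot: [3.132, -0.011, 0.179]
wrist_force: [-0.0, -0.1, 0.8]
grip_width: 48.2
```

Run:
```python
from h import *
st=sensors.sense(); im=eyes.read_camera('wrist');print(st['eef_pos'],st['tcp_rot'],st['wrist_force'],st['grip_width'])
cv2.imwrite('pics/w5.png',im)
```

```text
[ 524.31640002 -169.20128824   38.81143971] [ 3.13246886 -0.01083327  0.17919388] [-0.01912634 -0.09119918  0.8034095 ] 48.16258464364091
```

View pics/w5.png

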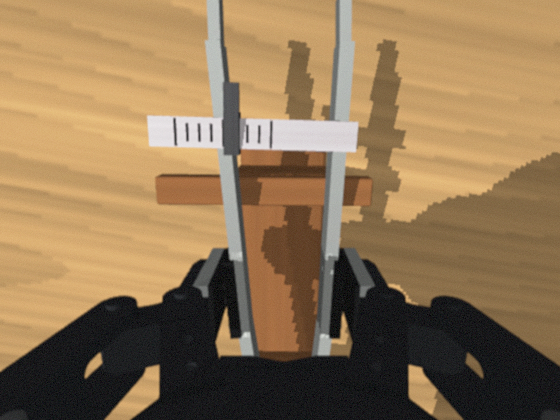

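Request:
jog_arm:
  targets:
    - [0,0,0,0,0,0]
    - [0,0,0,0,0,0]
    - [0,0,0,0,0,0]
    - [-0.5,0,1,0.01,-0.011,0]
    - [-0.2,0,0.4,0,0,0]
  jaw: 6.5

```text
t: 6.35
eef_pos: [517.1, -170.4, 23.8]
tcp_rot: [-3.14, 0.001, 0.18]
wrist_force: [-0.6, -0.5, 0.5]
grip_width: 65.0
```

Run:
```python
from h import *
st=sensors.sense(); im=eyes.read_camera('wrist');print(st)
RT=Ro.from_euler('xyz',st['tcp_rot']).as_matrix()
y=.18;g=np.array([519.8,-164.1])+3.5*np.array([np.sin(y),-np.cos(y)])
print('delta tool mm',RT.T@(np.array([*g,30])-st['eef_pos']))
cv2.imwrite('pics/w6.png',im)
```

```text
{'t': 6.35, 'joints': array([-5.33927937e-01,  6.06747968e-01,  1.65285696e+00,  6.93495214e-04,
        8.83886914e-01,  8.56881705e-01]), 'joint_velocities': array([-0.01949275,  0.01943597,  0.06569915,  0.00195196, -0.11814859,
       -0.02275429]), 'joint_torque': array([ 1.41831357e-01, -4.83795834e+01, -2.02199328e+01,  2.79073545e-03,
        1.69026023e-01,  5.00309208e-03]), 'eef_pos': array([ 517.08799661, -170.44172275,   23.79351959]), 'tcp_rot': array([-3.13994435e+00,  1.08493587e-03,  1.79547290e-01]), 'wrist_force': array([-0.62526779, -0.48730399,  0.49612005]), 'moment': array([ 0.0117413 ,  0.06125725, -0.00588503]), 'grip_width': 65.01508627393396}
delta tool mm [ 3.7957868  -2.26569068 -6.20687614]
```

View pics/w6.png

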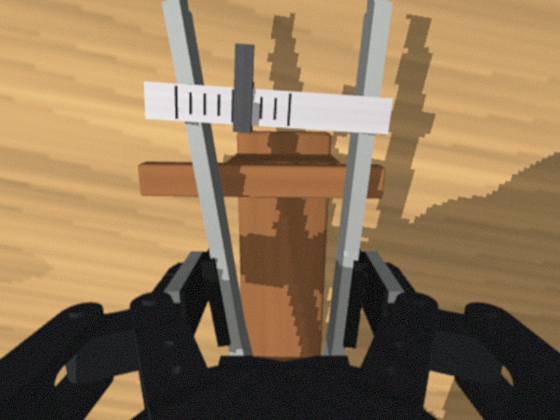

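Request:
jog_arm:
  targets:
    - [0.2,0,-0.3,0,0,0]
    - [0,0,0,0,0,0]
    - [0,0,0,0,0,0]

```text
t: 6.7
eef_pos: [518.8, -170.1, 26.4]
tcp_rot: [-3.139, 0.002, 0.179]
wrist_force: [-0.8, 0.6, -0.5]
grip_width: 65.0
```

Request:
jog_arm:
  targets:
    - [0,0,0,0,0,0]
    - [0,0,0,0,0,0]
    - [0,0,0,0,0,0]
    - [0,0,0,0,0,0]
    - [0,0,0,0,0,0]
  jaw: 4.6

```text
t: 7.2
eef_pos: [519.6, -170.6, 27.5]
tcp_rot: [-3.141, -0.0, 0.179]
wrist_force: [-0.4, -0.3, 1.0]
grip_width: 45.8
```

Run:
```python
from h import *
st=sensors.sense(); im=eyes.read_camera('wrist');print(st['eef_pos'],st['tcp_rot'],st['wrist_force'],st['grip_width'])
cv2.imwrite('pics/w7.png',im);cv2.imwrite('pics/s7.png',cv2.resize(eyes.read_camera('side')[130:210,230:350],None,fx=6,fy=6,interpolation=cv2.INTER_CUBIC))
```

```text
[ 519.64882184 -170.58753697   27.47173212] [-3.14149005e+00 -4.11677308e-04  1.79406459e-01] [-0.41749818 -0.31079609  0.98477751] 45.75990171424895
```

View pics/w7.png

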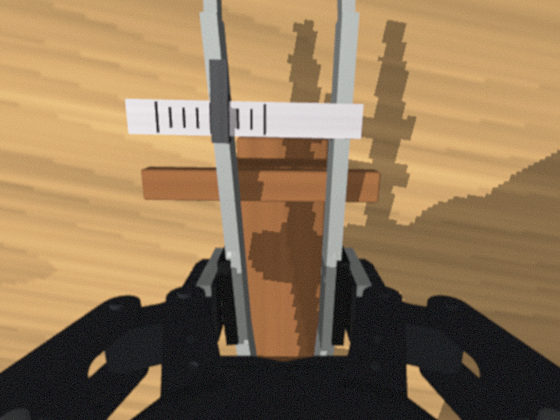

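View pics/s7.png

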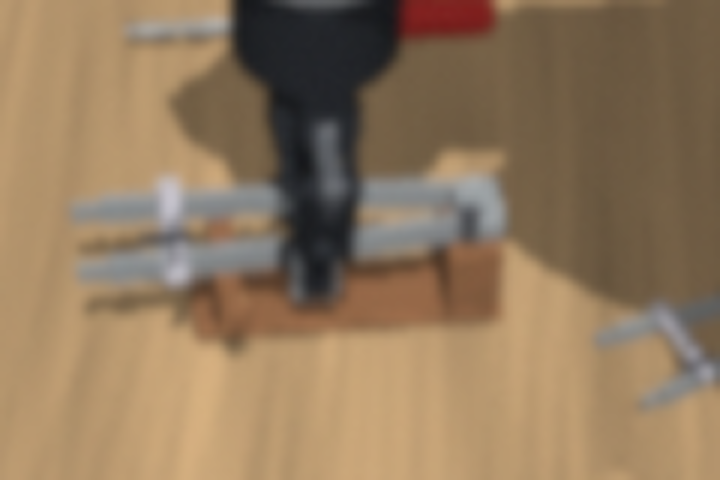

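Request:
jog_arm:
  targets:
    - [0,0,-1,0,0,0]
    - [0,0,-2,0,0,0]
    - [0,0,-3,0,0,0]
    - [0,0,-3,0,0,0]
    - [0,0,0,0,0,0]
    - [0,0,0,0,0,0]

```text
t: 7.9
eef_pos: [518.3, -169.6, 121.7]
tcp_rot: [-3.138, 0.003, 0.179]
wrist_force: [-0.1, -0.2, -1.9]
grip_width: 45.9
```

Run:
```python
from h import *
t=cv2.imread('pics/top0.png'); s=cv2.imread('pics/side0.png')
for n,im,roi in(('top',t,(205,183,255,232)),('side',s,(228,238,296,290))):
    x0,y0,x1,y1=roi; h=cv2.cvtColor(im[y0:y1,x0:x1],cv2.COLOR_BGR2HSV)
    m=((h[...,1]<45)&(h[...,2]>95)).astype(np.uint8)*255
    m=cv2.morphologyEx(m,cv2.MORPH_CLOSE,np.ones((3,3)))
    cs,_=cv2.findContours(m,0,2);c=max(cs,key=cv2.contourArea);c=cv2.convexHull(c)
    print(n,cv2.boundingRect(c),cv2.contourArea(c))
    e=cv2.fitEllipse(c);C=(e[0][0]+x0,e[0][1]+y0);print(e,plane(cam(n),C,48), plane(cam(n),C,24))
    b=cv2.boundingRect(c)
    if n=='top': print([plane(cam(n),p,48)[:2] for p in((x0+b[0],C[1]),(x0+b[0]+b[2]-1,C[1]))])
    if n=='side':print([plane(cam(n),p,48)[:2] for p in((x0+b[0],y0+24),(x0+b[0]+b[2]-1,y0+24),(C[0],y0+b[1]))])
st=sensors.sense(); im=eyes.read_camera('wrist');print(st['eef_pos'],st['tcp_rot'],st['wrist_force'],st['grip_width'])
cv2.imwrite('pics/w8.png',im);cv2.imwrite('pics/s8.png',eyes.read_camera('side'))
```

```text
top (0, 0, 46, 44) 1525.0
((23.019338607788086, 21.78964614868164), (43.815555572509766, 45.1492805480957), 62.32899475097656) [549.60101742 146.2299786   48.        ] [554.67740032 149.42505269  24.        ]
[array([547.01800588, 212.48015761]), array([552.06664192,  82.99059216])]
side (6, 0, 56, 49) 2057.0
((33.55469512939453, 23.849796295166016), (48.11621856689453, 55.295936584472656), 88.630126953125) [548.26115383 150.01849021  48.        ] [549.72796164 134.02198515  24.        ]
[array([611.38027444, 154.49469389]), array([485.24246675, 146.37455512]), array([553.43747985,  81.46122794])]
[ 518.32440432 -169.5915516   121.67010441] [-3.13841290e+00  2.64770730e-03  1.79391417e-01] [-0.07225406 -0.16834514 -1.93465384] 45.85603804088749
```

View pics/w8.png

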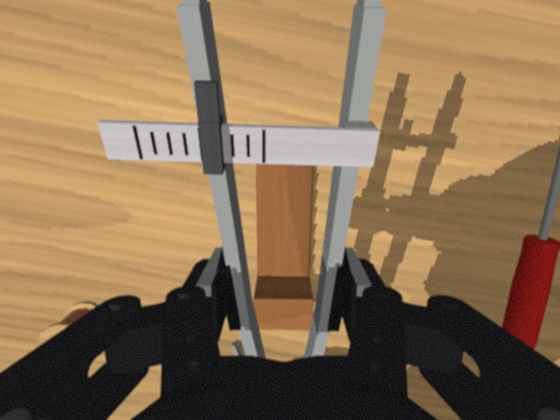

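View pics/s8.png

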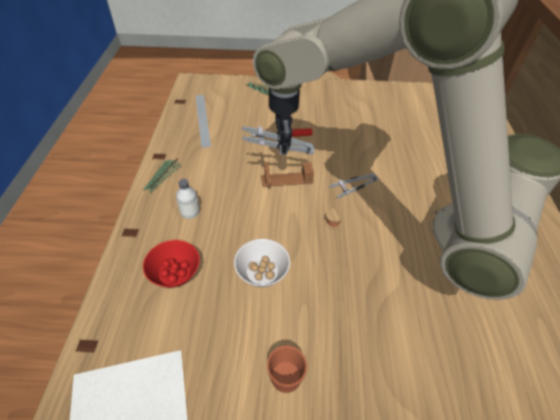

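Request:
jog_arm:
  targets:
    - [0,0,0,0,0,0]
    - [0,0,0,0,0,0]
    - [0,0,0,0,0,0]

```text
t: 8.3
eef_pos: [517.3, -169.0, 118.8]
tcp_rot: [-3.135, 0.007, 0.179]
wrist_force: [0.2, -0.0, -1.5]
grip_width: 45.9
```

Run:
```python
from h import *
st=sensors.sense(); im=eyes.read_camera('wrist');print(st['eef_pos'],st['tcp_rot'],st['wrist_force'],st['grip_width'])
o=cv2.imread('pics/w8.png');cv2.imwrite('pics/w9.png',im)
f=lambda i:cv2.resize(i[60:200,80:400],None,fx=2,fy=2)
cv2.imwrite('pics/c9.png',np.vstack([f(o),f(im)]))
```

```text
[ 517.32768517 -169.04937598  118.83391663] [-3.13503536  0.00657766  0.17934417] [ 1.93488248e-01 -1.14183107e-04 -1.46721074e+00] 45.88065886707475
```

View pics/c9.png

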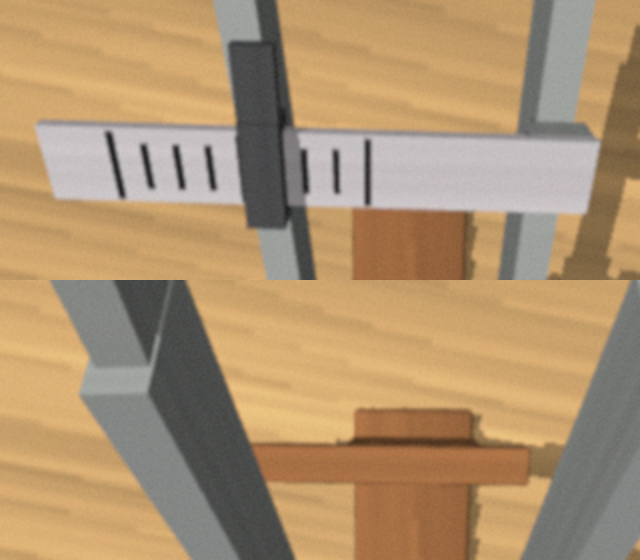

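Run:
```python
from h import *
a=cv2.imread('pics/w9.png');s=eyes.read_camera('side');cv2.imwrite('pics/s9.png',cv2.resize(s[80:220,210:350],None,fx=4,fy=4,interpolation=cv2.INTER_CUBIC))
```

```text
(no output)
```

View pics/w9.png

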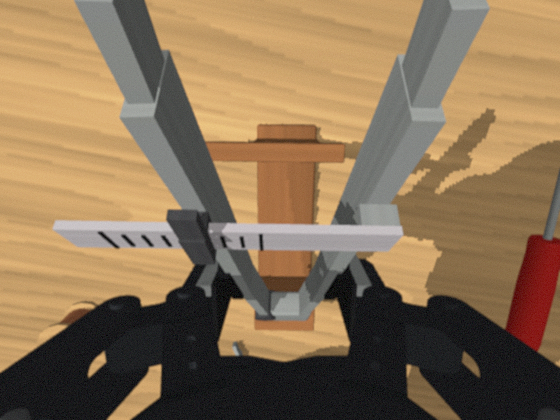

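View pics/s9.png

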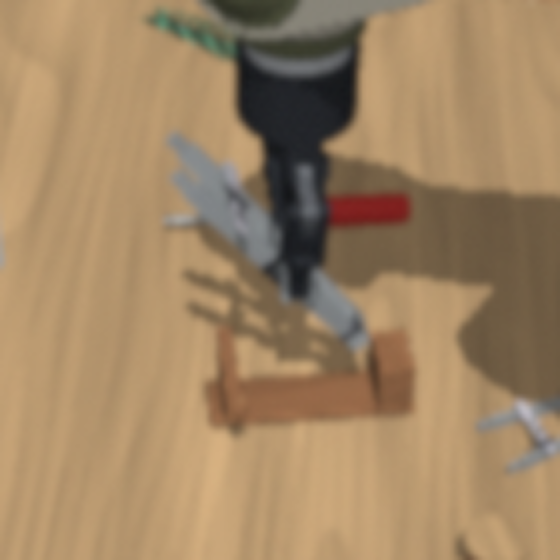

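Run:
```python
from h import *
st=dict(eef_pos=np.array([519.65,-170.6,27.5]),tcp_rot=np.array([-3.1415,-.0004,.1794]))
c=cam('wrist',st);RT=Ro.from_euler('xyz',st['tcp_rot']).as_matrix()
for n,uv,z in(('barL',(127,116),66),('barR',(362,121),66),('clip',(220,119),68),('spR?',(240,355),59)):
    print(n,(RT.T@(plane(c,uv,z)-st['eef_pos'])).round(1))
for n,uv in (('pL far',(215,250)),('padRfar',(340,258))): print(n,(RT.T@(plane(c,uv,61)-st['eef_pos'])).round(1))
st=sensors.sense();print(st['t'],st['wrist_force'],st['moment'])
cv2.imwrite('pics/w10.png',eyes.read_camera('wrist'))
```

```text
barL [ 66.5 -45.9 -38.5]
barR [ 65.1  23.7 -38.5]
clip [ 65.6 -18.1 -40.5]
spR? [-22.6 -16.3 -31.5]
pL far [ 21.7 -23.2 -33.5]
padRfar [ 18.7  20.  -33.5]
8.4 [ 0.63861024  0.35791506 -0.66311828] [-0.00713186 -0.01598921  0.0060514 ]
```

View pics/w10.png

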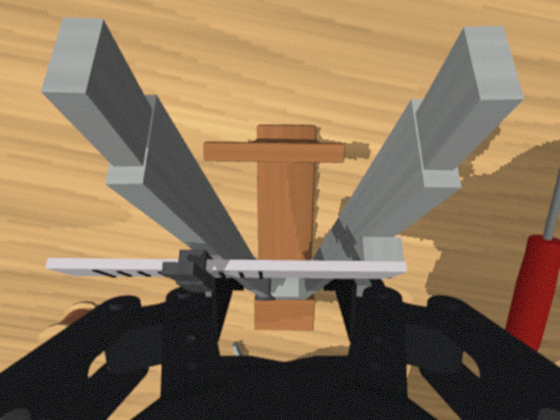

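Request:
jog_arm:
  targets:
    - [0,0,-1.5,0,0,0]
    - [0,0,-1.5,0,0,0]
    - [0,0,0,0,0,0]

```text
t: 8.75
eef_pos: [517.5, -169.2, 149.4]
tcp_rot: [-3.135, 0.007, 0.179]
wrist_force: [0.3, 0.2, -1.7]
grip_width: 46.1
```

Run:
```python
from h import *
st=sensors.sense();print(st['t'],st['eef_pos'],st['tcp_rot'])
cv2.imwrite('pics/w11.png',eyes.read_camera('wrist'));s=eyes.read_camera('side');cv2.imwrite('pics/s11.png',cv2.resize(s[70:220,210:350],None,fx=4,fy=4,interpolation=cv2.INTER_CUBIC))
```

```text
8.75 [ 517.4787632  -169.2019076   149.35510666] [-3.13452141  0.0071505   0.17926595]
```

View pics/w11.png

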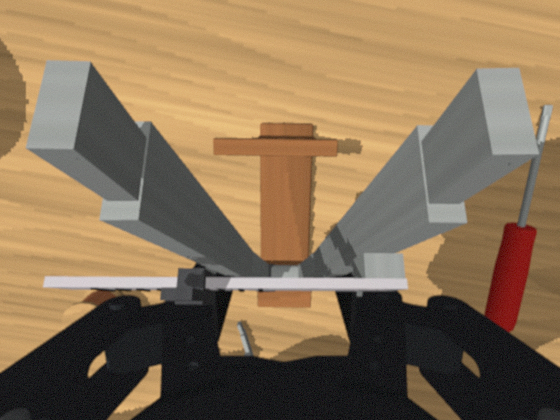

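View pics/s11.png

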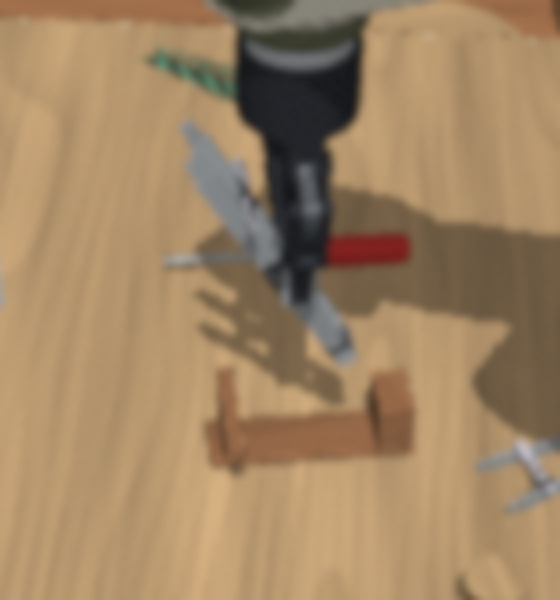

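Request:
jog_arm:
  targets:
    - [-2,0,0,0,0,0]
    - [-2,0,0,0,0,0]
    - [0,0,2,0,0,0]
    - [0,0,1.5,0,0,0]
    - [0,0,0,0,0,0]

```text
t: 9.35
eef_pos: [474.5, -175.1, 108.6]
tcp_rot: [-3.13, 0.012, 0.179]
wrist_force: [0.5, 0.8, -0.0]
grip_width: 46.0
```

Run:
```python
from h import *
st=sensors.sense();print(st['t'],st['eef_pos'],st['tcp_rot'],st['wrist_force'])
s=eyes.read_camera('side');cv2.imwrite('pics/s12.png',cv2.resize(s[70:220,210:350],None,fx=4,fy=4,interpolation=cv2.INTER_CUBIC))
cv2.imwrite('pics/w12.png',eyes.read_camera('wrist'))
```

```text
9.35 [ 474.52168022 -175.07106585  108.60205457] [-3.13011992  0.01150048  0.17933258] [ 0.54171942  0.82134102 -0.02089233]
```

View pics/s12.png

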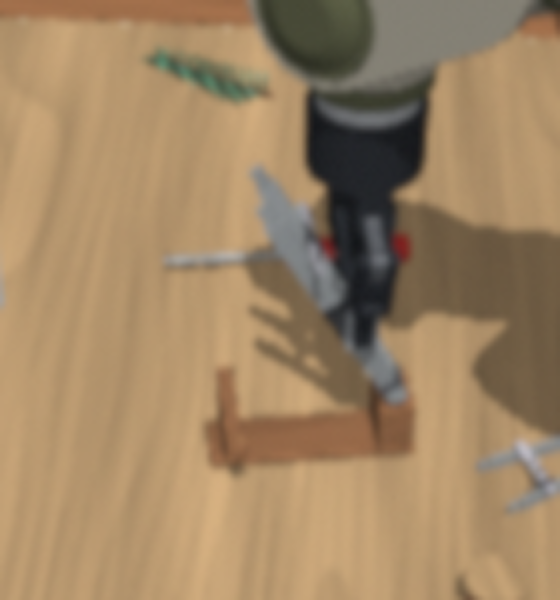

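View pics/w12.png

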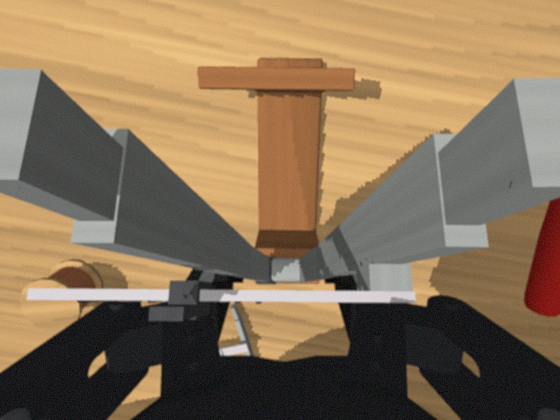

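Request:
jog_arm:
  targets:
    - [0,0,0.5,0.01,0.012,0]
    - [0.6,0,0.5,0,0,0]
    - [0.6,0,0.6,0,0,0]
    - [0.8,0,1,0,0,0]
    - [0.7,0,1,0,0,0]
    - [0,0,0,0,0,0]

```text
t: 10.05
eef_pos: [505.3, -169.7, 72.3]
tcp_rot: [-3.123, -0.005, 0.18]
wrist_force: [-0.8, 0.1, -0.3]
grip_width: 45.8
```

Run:
```python
from h import *
st=sensors.sense();print(st['t'],st['eef_pos'],st['tcp_rot'],st['wrist_force'])
s=eyes.read_camera('side');cv2.imwrite('pics/s13.png',cv2.resize(s[70:220,210:350],None,fx=4,fy=4,interpolation=cv2.INTER_CUBIC))
```

```text
10.05 [ 505.29732234 -169.69219477   72.28973448] [-3.12270475 -0.00493797  0.18003922] [-0.84426494  0.12941639 -0.34052093]
```

View pics/s13.png

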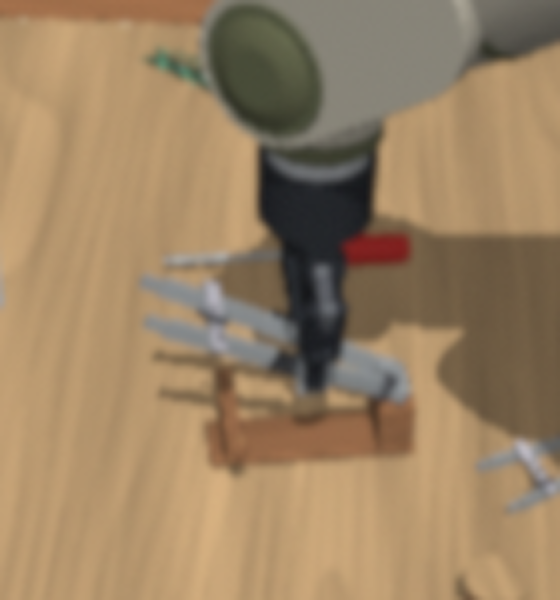

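Request:
jog_arm:
  targets:
    - [0.6,0,1.2,-0.018,-0.005,0]
    - [0.5,0,1.2,0,0,0]
    - [0.2,0,1.1,0,0,0]
    - [0,0,0.8,0,0,0]
    - [0,0,0,0,0,0]

```text
t: 10.6
eef_pos: [519.1, -167.2, 26.2]
tcp_rot: [3.14, 0.0, 0.18]
wrist_force: [-0.1, -0.5, -1.0]
grip_width: 45.9
```

Run:
```python
from h import *
st=sensors.sense();print(st['t'],st['eef_pos'],st['tcp_rot'],st['wrist_force'])
s=eyes.read_camera('side');cv2.imwrite('pics/s14.png',cv2.resize(s[70:220,210:350],None,fx=4,fy=4,interpolation=cv2.INTER_CUBIC))
cv2.imwrite('pics/w14.png',eyes.read_camera('wrist'))
```

```text
10.6 [ 519.12003161 -167.17264754   26.18122054] [3.14007452e+00 1.21004385e-04 1.80275418e-01] [-0.12471334 -0.46854131 -0.97383004]
```

View pics/s14.png

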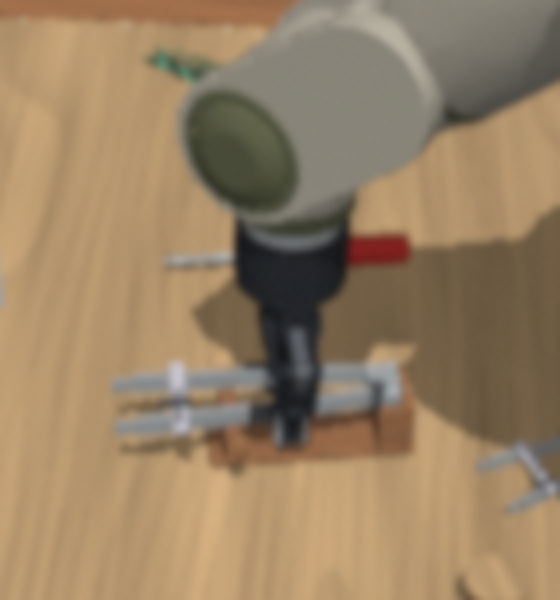

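View pics/w14.png

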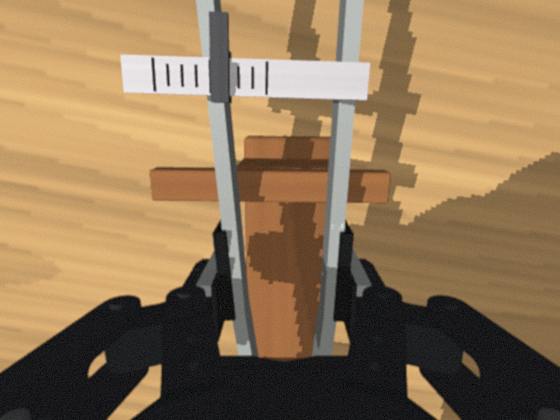

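```bash
cat > b.py <<'E'
from h import *
import sys
def tool(uv,z,st):
    c=cam('wrist',st);RT=Ro.from_euler('xyz',st['tcp_rot']).as_matrix()
    return (RT.T@(plane(c,uv,z)-st['eef_pos'])).round(1)
E
python3 - <<'E'
from b import *
st=sensors.sense()
print(tool((122,73),66,st),tool((369,80),66,st))
E
```

```text
[ 78.3 -45.4 -39.4] [ 76.4  24.8 -39.3]
```

Request:
jog_arm:
  targets:
    - [0,0,-0.5,0,0,0]
    - [0,0,-0.3,0,0,0]
    - [0,0,0,0,0,0]

```text
t: 11.0
eef_pos: [518.8, -167.2, 35.5]
tcp_rot: [3.14, 0.0, 0.18]
wrist_force: [-0.8, -0.1, -1.6]
grip_width: 46.0
```

Run:
```python
from h import *
st=sensors.sense();print(st['t'],st['eef_pos'],st['tcp_rot'],st['wrist_force'])
cv2.imwrite('pics/w15.png',eyes.read_camera('wrist'))
```

```text
11.0 [ 518.7584723  -167.23968232   35.48854086] [3.14025447e+00 2.68163630e-04 1.79892991e-01] [-0.77109211 -0.08281515 -1.61028973]
```

View pics/w15.png

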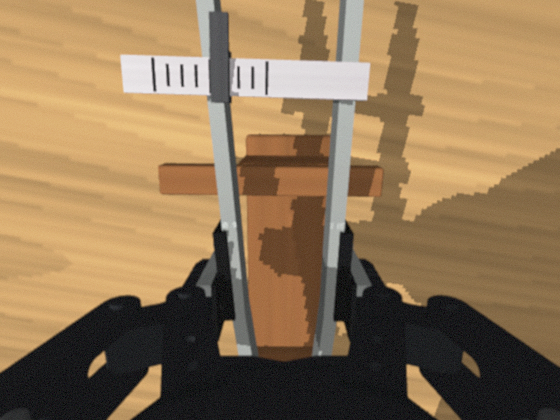

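Request:
jog_arm:
  targets:
    - [0,0,-0.5,0,0,0]
    - [0,0,0,0,0,0]
    - [0,0,0,0,0,0]
    - [0,0,0,0,0,0]
    - [0,0,0,0,0,0]

```text
t: 11.55
eef_pos: [518.7, -167.2, 41.0]
tcp_rot: [3.14, 0.0, 0.18]
wrist_force: [0.5, -0.5, -2.1]
grip_width: 46.1
```

Run:
```python
from h import *
st=sensors.sense();print(st['t'],st['eef_pos'],st['tcp_rot'],st['wrist_force'])
im=eyes.read_camera('wrist');cv2.imwrite('pics/w16.png',im);o=cv2.imread('pics/w15.png')
f=lambda i:cv2.resize(i[0:130,80:400],None,fx=2.3,fy=2.3)
cv2.imwrite('pics/c16.png',np.vstack([f(o),f(im)]))
```

```text
11.55 [ 518.68791083 -167.21113391   40.97370332] [3.14010094e+00 1.45074122e-04 1.79893615e-01] [ 0.51716631 -0.49006985 -2.12123942]
```

View pics/c16.png

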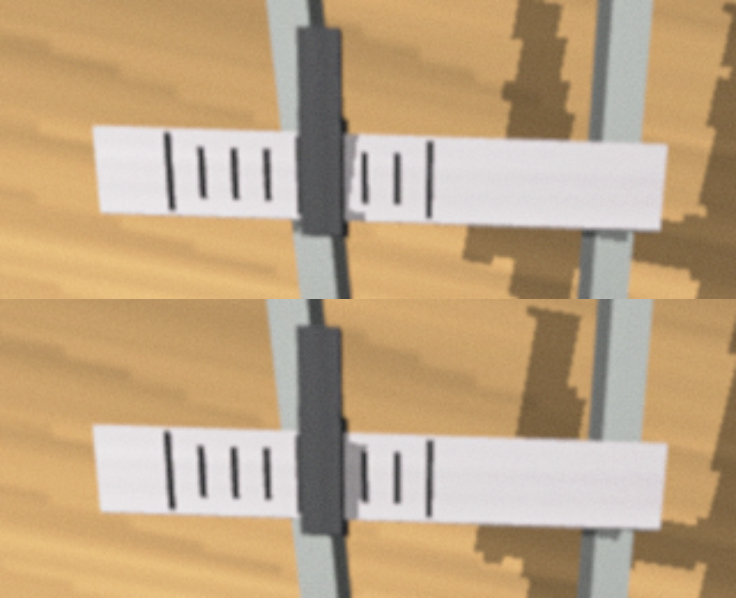

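Run:
```python
from b import *
im=cv2.imread('pics/w16.png')
cv2.imwrite('pics/c17.png',cv2.resize(im[20:140,190:290],None,fx=5,fy=5,interpolation=cv2.INTER_CUBIC))
```

```text
(no output)
```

View pics/c17.png

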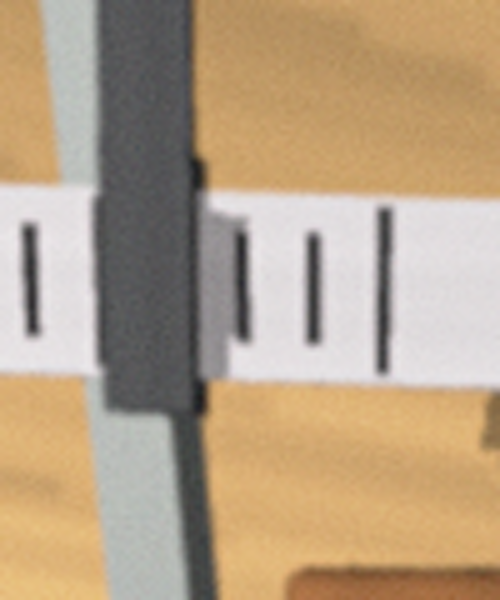

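Run:
```python
from b import *
st=sensors.sense()
f=lambda x,y:(190+(x+.5)/5-.5,20+(y+.5)/5-.5)
Z=lambda ztool: st['eef_pos'][2]-ztool
zb,za,zc=-39.4,-32.4,-42.5
clip=[tool(f(x,290),Z(zc),st) for x in (103,195)]
bar=[tool(f(x,y),Z(zb),st) for x,y in((50,187),(50,373))]
L=[tool(f(x,y),Z(za),st) for x,y in((64,180),(44,10),(88,385),(107,560))]
Rr=[tool(f(x,y),Z(za),st) for x,y in((174,420),(190,560))]
print(clip,bar,L,Rr,sep='\n')
xm=(bar[0][0]+bar[1][0])/2
p=np.polyfit([a[0] for a in L],[a[1] for a in L],1);print('armL y at bar',np.polyval(p,xm),'slope',p[0],'center',np.polyval(p,xm)+2.5,'clip',(clip[0][1]+clip[1][1])/2)
q=np.polyfit([a[0] for a in Rr],[a[1] for a in Rr],1);print('R',np.polyval(q,xm)-2.5)
```

```text
[array([ 76.8, -19.9, -42.5]), array([ 76.8, -14.8, -42.5])]
[array([ 82.5, -23.1, -39.4]), array([ 72.5, -23.8, -39.4])]
[array([ 83.9, -23.9, -32.4]), array([ 93.1, -24.5, -32.5]), array([ 72.2, -23.1, -32.4]), array([ 61.6, -22.6, -32.4])]
[array([ 70.1, -17.9, -32.4]), array([ 61.6, -17.3, -32.4])]
armL y at bar -23.5127641312427 slope -0.06117934378650058 center -21.0127641312427 clip -17.35
R -20.922352941176467
```

Request:
jog_arm:
  targets:
    - [0,0,-1,0,0,0]
    - [0,0,-1,0,0,0]
    - [0,0,-1,0,0,0]
    - [0,0,0,0,0,0]
  jaw: 4.42

```text
t: 12.0
eef_pos: [519.0, -167.3, 74.1]
tcp_rot: [3.14, -0.0, 0.18]
wrist_force: [-0.2, -0.2, -1.4]
grip_width: 44.5
```

Run:
```python
from h import *
st=sensors.sense();print(st['t'],st['eef_pos'],st['tcp_rot'],st['wrist_force'],st['grip_width'])
im=eyes.read_camera('wrist');cv2.imwrite('pics/w18.png',im)
cv2.imwrite('pics/c18.png',cv2.resize(im[20:140,190:290],None,fx=5,fy=5,interpolation=cv2.INTER_CUBIC))
```

```text
12.0 [ 518.96464034 -167.28881512   74.09081438] [ 3.13957529e+00 -4.90032870e-04  1.79969346e-01] [-0.19536662 -0.24538242 -1.36346156] 44.48335758196861
```

View pics/w18.png

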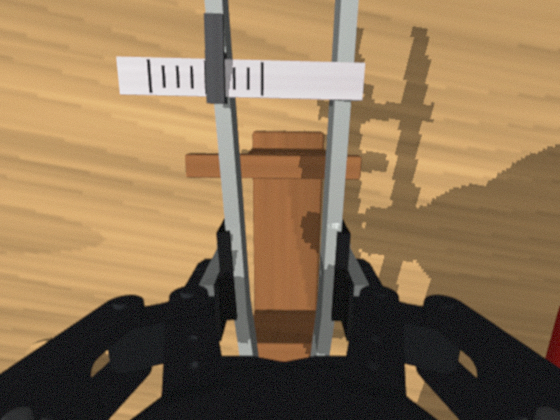

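View pics/c18.png

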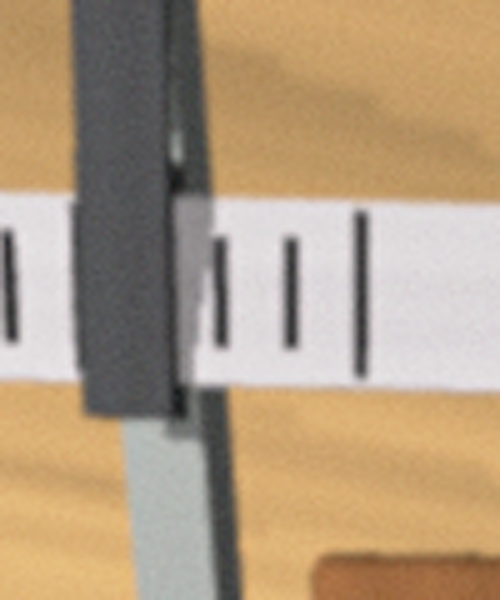

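```bash
cat > m.py <<'E'
from b import *
def meas(clipx,crow,bary,barx,L,Rr,x0=190,y0=20,s=5):
    st=sensors.sense()
    f=lambda x,y:(x0+(x+.5)/s-.5,y0+(y+.5)/s-.5)
    Z=lambda zt: st['eef_pos'][2]-zt
    zb,za,zc=-39.4,-32.4,-42.5
    clip=np.mean([tool(f(x,crow),Z(zc),st)[1] for x in clipx])
    xm=np.mean([tool(f(barx,y),Z(zb),st)[0] for y in bary])
    r=[]
    for E,o in((L,2.5),(Rr,-2.5)):
        P=np.array([tool(f(*e),Z(za),st) for e in E]);p=np.polyfit(P[:,0],P[:,1],1);r.append(np.polyval(p,xm)+o);print('slope',p[0])
    print('bar x',xm,'arm c from L,R',r,'clip',clip)
E
python3 - <<'E'
from m import *
meas((78,172),290,(195,383),300,[(122,430),(130,510),(138,598)],[(184,160),(173,30),(207,440),(218,590)])
E
```

```text
slope -0.04877112135176589
slope -0.044644542096891615
bar x 77.05 arm c from L,R [np.float64(-19.045410906297985), np.float64(-18.82790283881056)] clip -18.65
```

Request:
jog_arm:
  targets:
    - [-0.1,-0.5,0,0,0,0]
    - [-0.1,-1,0,0,0,0]
    - [-0.2,-1.5,0,0,0,0]
    - [-0.25,-2,0,0,0,0]
    - [-0.25,-2,0,0,0,0]
    - [-0.25,-2,0,0,0,0]
    - [-0.25,-2,0,0,0,0]
    - [-0.25,-2,0,0,0,0]
    - [-0.25,-2,0,0,0,0]
    - [-0.25,-2,0,0,0,0]
    - [-0.2,-1.5,0,0,0,0]
    - [-0.1,-1,0,0,0,0]

```text
t: 13.25
eef_pos: [449.2, 37.6, 70.8]
tcp_rot: [-3.138, 0.007, 0.183]
wrist_force: [-0.1, 0.5, -1.1]
grip_width: 44.2
```

Run:
```python
from h import *
st=sensors.sense();print(st['t'],st['eef_pos'],st['tcp_rot'],st['wrist_force'],st['grip_width'])
im=eyes.read_camera('wrist');cv2.imwrite('pics/w19.png',im)
RT=Ro.from_euler('xyz',st['tcp_rot']).as_matrix();print(RT.T@(np.array([431.8,123,58])-st['eef_pos']))
```

```text
13.25 [449.20767818  37.60964136  70.76648347] [-3.13811669  0.00700534  0.18260422] [-0.12159197  0.53733894 -1.113024  ] 44.24496959754792
[ -1.52265832 -87.08680853  13.08025231]
```

View pics/w19.png

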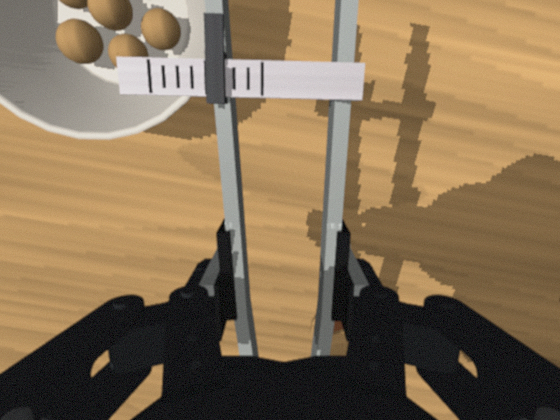

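Request:
jog_arm:
  targets:
    - [0,-1,0,0.003,0.007,0]
    - [0,-1.5,0,0,0,0]
    - [-0.1,-2,0,0,0,0]
    - [0,-2,0,0,0,0]
    - [0,-1.2,0,0,0,0]
    - [0,-0.5,0,0,0,0]
    - [0,0,0,0,0,0]
    - [0,0,0,0,0,0]

```text
t: 14.1
eef_pos: [432.0, 122.5, 71.0]
tcp_rot: [-3.134, -0.002, 0.181]
wrist_force: [-0.2, 0.1, -1.5]
grip_width: 44.3
```

Run:
```python
from h import *
st=sensors.sense();print(st['t'],st['eef_pos'],st['tcp_rot'],st['wrist_force'],st['grip_width'])
im=eyes.read_camera('wrist');cv2.imwrite('pics/w20.png',im)
a=eyes.read_camera('top')[150:270,190:310];b=eyes.read_camera('side')[180:300,220:340]
cv2.imwrite('pics/ts20.png',np.hstack([cv2.resize(i,None,fx=3.3,fy=3.3,interpolation=cv2.INTER_CUBIC) for i in(a,b)]))
RT=Ro.from_euler('xyz',st['tcp_rot']).as_matrix();print(RT.T@(np.array([431.8,123,58])-st['eef_pos']))
```

```text
14.1 [431.959718   122.54897469  71.04250917] [-3.13398313e+00 -1.62691448e-03  1.81317392e-01] [-0.23251501  0.06100265 -1.49544296] 44.25258842302756
[-0.0969873  -0.37317401 13.04558598]
```

View pics/w20.png

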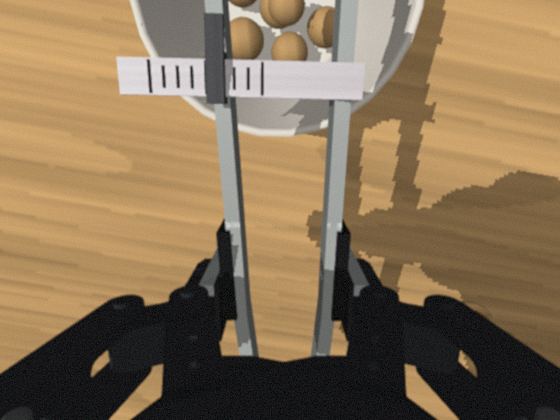

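View pics/ts20.png

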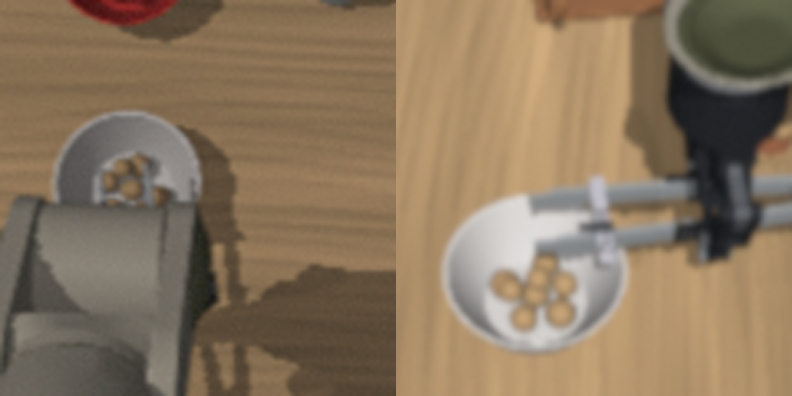

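Request:
jog_arm:
  targets:
    - [0,0,0.4,-0.007,0,0]
    - [0,0,0.4,0,0,0]
    - [0,0,0.4,0,0,0]
    - [0,0,0,0,0,0]
    - [0,0,0,0,0,0]
    - [0,0,0,0,0,0]

```text
t: 14.85
eef_pos: [432.1, 121.5, 57.6]
tcp_rot: [-3.142, -0.001, 0.179]
wrist_force: [-0.0, 0.0, -2.2]
grip_width: 44.4
```

Run:
```python
from h import *
st=sensors.sense();print(st['t'],st['eef_pos'],st['tcp_rot'],st['wrist_force'],st['grip_width'],st['joint_velocities'].round(3))
im=eyes.read_camera('wrist');cv2.imwrite('pics/c21.png',cv2.resize(im[20:140,190:290],None,fx=5,fy=5,interpolation=cv2.INTER_CUBIC))
a=eyes.read_camera('top');b=eyes.read_camera('side')
cv2.imwrite('pics/t21.png',a)
o=np.hstack([cv2.resize(i,None,fx=4.4,fy=4.4,interpolation=cv2.INTER_CUBIC) for i in(a[175:265,185:275],b[200:290,225:315])]);cv2.imwrite('pics/ts21.png',o)
```

```text
14.85 [432.14279228 121.48344583  57.60848985] [-3.14153022e+00 -9.20127707e-04  1.79046616e-01] [-0.04442514  0.02426479 -2.17791709] 44.366803955371175 [ 0.     0.002  0.001 -0.    -0.    -0.001]
```

View pics/c21.png

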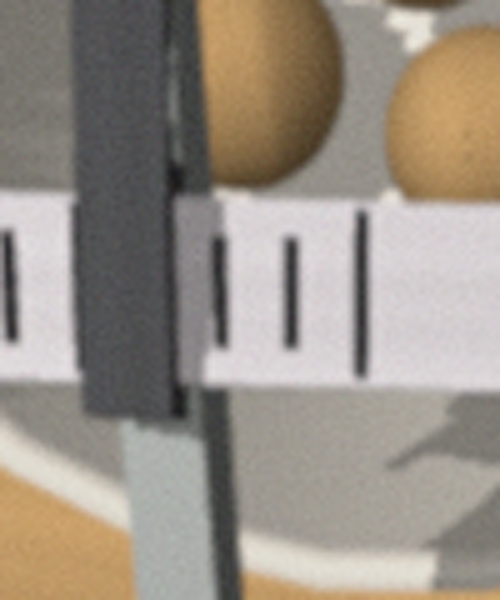

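View pics/ts21.png

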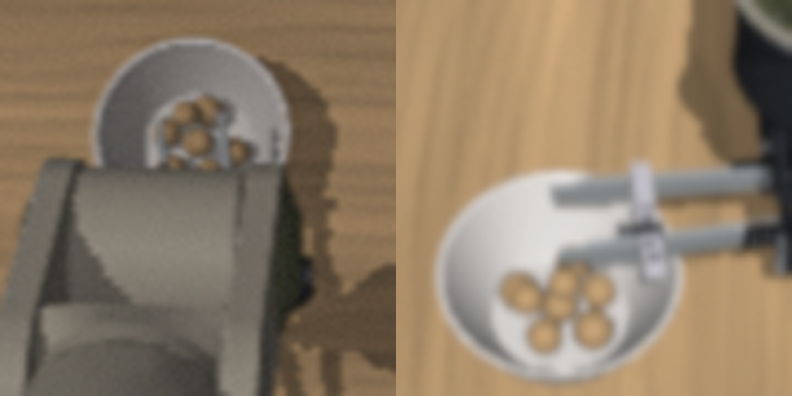

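Run:
```python
from m import *
ct,cs=cam('top'),cam('side')
ft=lambda x,y:(185+x/4.4-.4,175+y/4.4-.4); fs=lambda x,y:(225+(x-396)/4.4-.4,200+y/4.4-.4)
B=np.array([549.5,147.5])
for n,t,s in(('R',(223,114),(553,190)),('L',(165,124),(558,253))):
    x,e=tri([ray(ct,ft(*t)),ray(cs,fs(*s))]);p=plane(cs,fs(*s),83)
    print(n,x.round(1),np.round(e[0],1),np.linalg.norm(x[:2]-B),'side@83',p.round(1),np.linalg.norm(p[:2]-B))
st=sensors.sense();T=Ro.from_euler('xyz',st['tcp_rot']).as_matrix()
for q in((120,-21,-25.4),(120,16,-25.4)):
    w=T@np.array(q)+st['eef_pos'];print('kin',w.round(1),np.linalg.norm(w[:2]-B),proj(cs,w),proj(ct,w))
meas((78,172),290,(195,383),300,[(122,430),(130,510),(138,598)],[(184,160),(207,440),(218,590)])
```

```text
R [553.9 122.1  83.9] 1.1 25.79511860026911 side@83 [552.9 121.8  83. ] 25.923657349784794
L [547.7 158.9  80.2] 0.2 11.556404599168998 side@83 [547.4 160.9  83. ] 13.52420294460925
kin [546.5 163.5  83.3] 16.325376863253187 [261.72805643 258.06331927] [220.26296797 202.97658305]
kin [553.1 127.1  83.3] 20.675380667793373 [260.03465317 244.59947689] [233.40330443 201.17249727]
slope -0.04915514592933887
slope -0.043630892678034085
bar x 77.05 arm c from L,R [np.float64(-19.083563748079857), np.float64(-18.853786359077233)] clip -18.700000000000003
```

Run:
```python
from workcell import manip
print(manip.sign_off())
```

```text
the job is handed in; nothing more can be done
None
```

I handed the job in at about 15 s. The tongs are held level and still over the white bowl, with the sprung arm under the clip.

**What went wrong on the way:** My first lift, gripping at the described point, failed. The spine swung the tongs about 55° tips-up between the fingers. I set the spine back on the rest block and laid the tongs flat again. That left the grip about 62 mm ahead of the hinge instead of 75 mm. From there they stayed level through the lift, the carry and the lowering.

**Last checks before handing in:**
- **Squeeze:** the arm's middle was 0.2–0.4 mm from the clip's middle along the bar, within the 3 mm limit. The finger opening was 44.4 mm.
- **Tips:** both were about 80–84 mm above the bench, so roughly 32–36 mm above the rim. They were about 26 mm (right) and 12–16 mm (left) from the bowl's centre.
- **Disagreement:** the camera positions and those worked out from the arm's pose differ by about 5 mm for the tips, well inside the 62 mm limit.
- **Steadiness:** joint speeds were at most 0.002 rad/s, and the tool was level within 0.001 rad.
- **Other objects:** the bowl looked unmoved, and nothing touched it. I did not re-measure the spool, glue bottle, screwdriver or pot at the end, but the gripper and tongs stayed well clear of them.

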